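# Weigh the gel refill on the spring scale

## Robot

A 6-joint arm with a two-finger parallel gripper is mounted at the origin on the work surface. World frame = base frame: x ahead of the robot, y to its left, z up, the work surface at z = 0. Lengths are in m, angles in rad, forces in N, time in s.
With the tool pointing down it reaches from about 0.375 to 0.975 m from the base axis. Payload 3.8 kg.
Tool frame: the origin (TCP) lies midway between the tips of the shut fingers; the grasp point (between the pads) lies 19 mm behind it; z points along the fingers, y is the line along which they close (so a half turn about z gives the same grasp; the last joint's range is limited). The gripper opens to 85 mm and grips with 20 to 120 N. Pads are 22 mm wide; open, the fingers measure 114 mm over their backs; the gripper's body (76 mm by 85 mm) begins 54 mm behind the grasp point. The pads swing forward as they close: fully open they stand 13 mm farther back than shut.
Start: joints at [-1.198, 0.264, 1.604, -0, 1.274, -0.037], TCP at [0.269, -0.619, 0.231] pointing down, gripper open.
Joint ranges: [-2.63, 2.63], [-0.94, 2.18], [0.31, 2.57], [-1.31, 4.45], [0, 2.66], [-2.55, 2.55]. Speed limits (rad/s): [2.57, 2.57, 3.14, 3.14, 3.14, 3.14].

## Interface

Orientations are given as a rotation vector (axis times angle).
In Python, from workcell import status, read_camera, workorder, masks_of gives the robot as it stands.
- The arm moves only by the tool drive_tool, never from a script. Its argument "rows" is a list of rows, each a list of 7 numbers: the turn, a rotation vector about the tool's x, y, z in degrees, then the shift along the tool's x, y, z in m, then the opening, from 0 (shut) to 1 (fully open). In form: [[ax, ay, az, tx, ty, tz, claw], ...]. A call has 1 to 8 rows; each row shifts and turns the commanded pose from where the row before left it, along the tool's axes as they then stand; what a row does not reach is not made up. A row lasts 1/12 s, in which the tool goes at most 41.7 mm and 7.16 degrees, less where a joint would pass 70% of its speed; a pose out of reach is approached as far as the arm can. A call is refused whole if a number of a shift passes 0.0417 or a number of a turn 7.16, either way. A call with a gripper value outside its range is refused whole. The fingers move at their own pace and stop on an object; "force" is the grip in N (left out, the last holds). Time passes only in rows, so rows that do not move let the fingers close. It gives the time, the measured TCP pose, the force, the opening and the grip force at its end, in the units of the state.
- status.read_state(): the state, without advancing time (a new reading comes with each control period).
- read_camera(name): name is "side" or "top"; returns a dict with "color" (480x640x3 uint8, red, green, blue), "intrinsics" (3x3 intrinsics, pixels), "world_from_camera" (4x4, takes a point from camera to world coordinates). Camera axes: x right, y up, looking along -z (the intrinsics and any distortion apply to the point x, -y, -z); pixel columns grow to the right and rows downward; lengths in m; the calibration is good to about 2 mm. A picture is of the moment at which its call begins. There is no depth.
- workorder.finish_job(): hands the job in; it is judged then, once.
Trained networks look in a picture, given as the dict that the camera call returned (one of the last four; its "shot" number tells which), for a name from the list of things; names that differ only in an ending like _2 or _b are one class to them, and where a whole thing is asked for, a point or a joint stands for the part that bears it (a point fixed in the world has none). Each returns a list of dicts, best first, with "score" (0 to 1); they miss things now and then, are a little off and sometimes report something else, mostly with a low value. They report only what shows in the picture. A call takes as long as a camera call. They do not tell look-alikes from the thing itself.
- masks_of(picture, name): "mask" (480x640 bool, what is visible of it) and "bbox" ([left, top, right, bottom] in pixels, round what is visible of it).
The state is a dict: "time": time; "q": joint angles; "joint_vel": joint speeds; "joint_torque": joint torques, N m; "tool_pos": TCP position; "tcp_rot": TCP orientation; "wrist_force": force on the tool from outside, world axes, zero at the start; "torque": the same for the moment, N m; "width": opening from 0.0 (shut) to 1.0 (fully open); "grip_force": force on a finger pad.
Only numpy, scipy, OpenCV 4.12 (cv2) and the standard library are available. Lean on these libraries where they do the work, as an engineer would, in place of code of your own. Each camera call takes 0.05 s, during which the arm holds its last target. There are 200 camera calls.

## Task

Weigh the gel bottle in its wire carrier: hang it by its wire loop on the hook of the spring scale, easing it down gently until the scale bears just its whole weight, so that the hook stays put and does not jump when you let go; never force it. Once it hangs still, slide the tell-tale along the scale's base until it is level with the pointer, and leave everything so. Keep the bottle upright and leave the other things on the table where they are.

Things in the scene. Friction and masses are not known exactly. Their poses are not given: they have to be found in the camera images.
- carrier: amber gel bottle fixed in a wire carrier, one rigid part, 0.22 to 0.68 kg (unknown), balanced. Round foot 60 mm across; bottle 46 mm across, black cap up to z 78 mm. 5 mm wire bail in its own y-z plane: uprights at y +-27.5 mm up to z 115, then a roof sloping up to the middle at z 142. The window under the roof, open along x, goes over the hook. Origin: centre of underside, z up.
- carrier_eye (a point): point on the carrier's axis 136 mm above its origin: underside of the roof's peak, which bears on the hook when it hangs; axes as the carrier's
- carrier_tab (a point): centre of the carrier's grey grip tab, on its axis 160 mm above its origin. The tab stands on the roof's peak: 20 mm along x, 14 mm along y, 40 mm high; axes as the carrier's
- scale: spring scale fixed to the table. White base box x -60 to 60, y -55 to 245 mm, 30 mm high; round column 22 mm across, 332 mm tall, at the origin; steel hook arm of 8 mm round bar reaching to -x from a carriage (34 mm across) on the column. The reading track lies on the base's top along y, 105 to 235 mm. Origin: on the table, on the column's axis; z up.
- hook_seat (a point): bearing point, top of the bar in the hook's valley: x -118, y 0, z 210 mm in the scale's frame when unloaded; goes down with the hook. To +x the bar climbs 20 mm over 33 mm and then runs nearly level to the column; to -x it turns up to a free tip 24 mm away, its top 20 mm above the seat. The bar's underside is 8 mm below the seat. Axes as the scale's.
- hook (a joint): travel of the hook and its carriage downwards, m: 0 unloaded, at most 0.055. A spring of 150 N/m (6.7 mm per newton), lightly damped, straight up and down, no friction.
- pointer_tip (a point): front (-x) end of the thin steel pointer on the base, 35 mm above the table; at y 120 mm in the scale's frame when unloaded. Linked to the hook, it moves to +y 2 mm for each mm of hook travel. Axes as the scale's.
- telltale_mark (a point): end of the tell-tale's small index bar, 35 mm above the table, pointing to +x at the pointer across a paper strip; axes as the scale's. It is level with the pointer when both have the same y in the scale's frame. The tell-tale's grip, an upright aluminium block 18 mm along x, 14 mm along y, 32 to 62 mm above the table, is centred 21 mm to -x of this point.
- telltale (a joint): position of the tell-tale along its track to +y of the scale, m: 0 to 0.105; 0 is level with the unloaded pointer. Slides with about 1.2 N of friction and stays where it is left.
- polish_a: green polish bottle, 32 mm square, 86 mm tall; bystander. Origin: underside.
- polish_b: blue polish bottle, 32 mm square, 86 mm tall; bystander. Origin: underside.
- polish_c: yellow polish bottle, 32 mm square, 86 mm tall; bystander. Origin: underside.
- gel_pot: small black gel pot, 38 mm across, 26 mm tall, standing in front of the scale's base; bystander. Origin: underside.
- nail_brush: brush lying on the table, 150 mm long; bystander. Origin: underside.
- tip_rack: clear bar with five nail tips on short posts, 130 mm long along y, 31 mm tall; bystander. Origin: underside.
Not all that is in view belongs to the job. There is more than one size of the carrier; the job needs the middle-sized.

How it is judged:
On the way, in this order (a step that is already met when the one before it is completed fails the run):
1. the carrier hangs from the hook by its loop, let go and at rest (distance between carrier_eye and hook_seat below 0.012 m and value of joint hook above 0.006 m and contact force between carrier and scale above 1 N and contact force between carrier and the arm below 0.05 N and contact force between carrier and the fingers below 0.05 N and angle between carrier's own z axis and vertical below 0.2 rad and linear speed of carrier below 0.02 m/s and angular speed of carrier below 0.25 rad/s and velocity of joint hook between -0.01 and 0.01 m/s), for 0.5 s.
2. with the carrier still hanging at rest, the tell-tale is level with the pointer (all of step 1 and y of telltale_mark in the frame of pointer_tip between -0.004 and 0.004 m), for 0.3 s.
At the end, for the whole second after the job is handed in: The carrier hangs upright and still from the hook by its loop (its eye within 12 mm of the hook's seat), touched by nothing else, and the tell-tale's mark is within 4 mm of the pointer along the track (all of step 2).
It fails at once if the hook jumps up or down (faster than 0.06 m/s) as the carrier is let go: the scale did not yet bear its weight, or it was pulled down too far (contact force between carrier and the fingers below 0.05 N and (velocity of joint hook above 0.06 m/s or velocity of joint hook below -0.06 m/s)).
It fails at once if the carrier is lowered on the hook faster than 0.2 m/s (velocity of joint hook above 0.2 m/s or velocity of joint hook below -0.2 m/s).
It fails at once if the carrier is pressed or pulled against the scale with more than 12 N (contact force between carrier and scale above 12 N).
It fails at once if the bottle is tipped more than about 40 degrees (angle between carrier's own z axis and vertical above 0.7 rad).
It fails at once if another thing on the table is moved more than 25 mm (distance of any of polish_a, polish_b, polish_c, gel_pot, nail_brush, tip_rack from where it was at the start of the episode above 0.025 m).
It also fails if it takes over 69 s, if anything falls off the work surface, if the arm or the gripper's body presses on something with over 40 N, if the wrist force passes 120 N, or if a joint passes its speed limit or range.

## Working session

There is one attempt and no reset: what is moved stays moved. The work goes in short steps, Python scripts to look and compute and a tool call to move; the robot and the scene stay as the last step left them, time stands still between calls to the robot, and variables do not carry over. Pictures are saved under pics/ and viewed, at most 10 in all, crops included, and the job is handed in when it is done.

Besides the shell and the picture viewer there is one more tool, called after "Call:" as name([rows], argument=value, ...), one row to a line, values as JSON. drive_tool: Moves the arm, as the interface text tells. Its arguments: {"type":"object","properties":{"rows":{"type":"array"},"force":{"type":"number"}},"required":["rows"]}

```bash
mkdir -p pics; ls
cat > h.py <<'E'
import numpy as np, cv2
from scipy.spatial.transform import Rotation as R
from workcell import status, read_camera, workorder, masks_of
def proj(p,P):
    K=np.array(p["intrinsics"]);T=np.linalg.inv(np.array(p["world_from_camera"]))
    c=(T[:3,:3]@np.atleast_2d(P).T).T+T[:3,3]
    c=c*[1,-1,-1]; u=(K@c.T).T
    return u[:,:2]/u[:,2:]
def ray(p,uv):
    K=np.array(p["intrinsics"]);T=np.array(p["world_from_camera"])
    d=np.linalg.inv(K)@np.array([uv[0],uv[1],1.]);d=T[:3,:3]@(d*[1,-1,-1])
    return T[:3,3],d
def atz(p,uv,z):
    o,d=ray(p,uv); return o+d*(z-o[2])/d[2]
def save(p,n): cv2.imwrite("pics/"+n,p["color"][:,:,::-1])
E
python3 - <<'E'
from h import *
for c in("side","top"):
    p=read_camera(c);save(p,c+"0.png")
    print(c,[k for k in p],np.round(p["intrinsics"],1).tolist(),np.round(p["world_from_camera"],3).tolist())
    for n in("carrier","scale","hook","pointer_tip","telltale","polish_a","gel_pot","nail_brush","tip_rack"):
        print(n,[(round(m["score"],2),[int(v) for v in m["bbox"]]) for m in masks_of(p,n)])
E
```

```text
pics
side ['color', 'intrinsics', 'world_from_camera', 'shot'] [[554.8, 0.0, 324.9], [0.0, 554.8, 239.9], [0.0, 0.0, 1.0]] [[-0.878, 0.315, -0.36, 0.184], [-0.478, -0.547, 0.687, 0.625], [0.02, 0.775, 0.631, 0.779], [0.0, 0.0, 0.0, 1.0]]
carrier [(0.94, [294, 190, 315, 245]), (0.91, [387, 125, 418, 222]), (0.87, [328, 176, 361, 256]), (0.22, [322, 346, 344, 373])]
scale [(0.69, [206, 137, 369, 391])]
hook [(0.74, [329, 175, 359, 257]), (0.61, [277, 179, 369, 220]), (0.16, [320, 346, 343, 372])]
pointer_tip [(0.45, [268, 314, 278, 320])]
telltale [(0.47, [280, 315, 296, 327])]
polish_a [(0.88, [385, 241, 403, 283]), (0.76, [411, 210, 425, 242]), (0.74, [237, 203, 255, 240])]
gel_pot [(0.71, [321, 346, 344, 373])]
nail_brush [(0.81, [306, 192, 363, 206])]
tip_rack [(0.72, [471, 231, 493, 278]), (0.52, [301, 192, 364, 208]), (0.3, [277, 180, 371, 218])]
top ['color', 'intrinsics', 'world_from_camera', 'shot'] [[515.7, 0.0, 329.1], [0.0, 515.7, 244.0], [0.0, 0.0, 1.0]] [[-0.014, 0.985, -0.169, 0.379], [-1.0, -0.011, 0.016, -0.059], [0.014, 0.17, 0.985, 1.192], [0.0, 0.0, 0.0, 1.0]]
carrier [(0.94, [370, 194, 390, 219]), (0.78, [457, 244, 510, 287]), (0.77, [374, 224, 409, 258]), (0.51, [267, 252, 272, 264])]
scale [(0.75, [209, 183, 348, 282])]
hook [(0.7, [309, 201, 337, 284]), (0.34, [430, 288, 451, 308])]
pointer_tip []
telltale [(0.39, [265, 252, 276, 264])]
polish_a [(0.78, [350, 143, 363, 166]), (0.76, [372, 293, 390, 308]), (0.75, [429, 287, 450, 307]), (0.71, [213, 186, 350, 284])]
gel_pot [(0.69, [258, 287, 275, 309]), (0.35, [428, 290, 452, 308])]
nail_brush [(0.67, [420, 174, 467, 225])]
tip_rack [(0.9, [418, 350, 472, 388]), (0.2, [349, 143, 362, 170])]
```

View pics/side0.png

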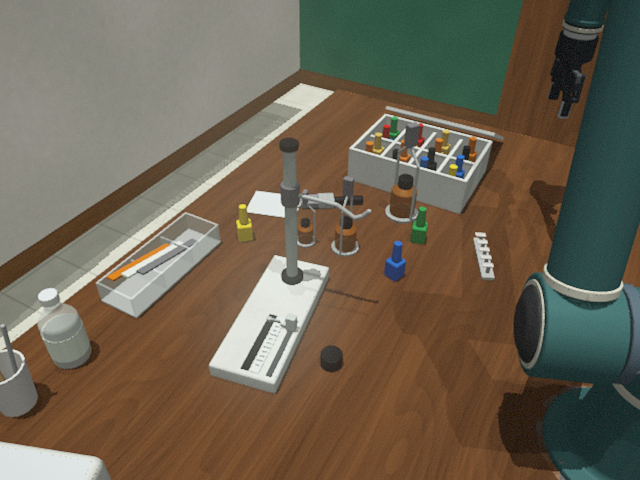

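View pics/top0.png

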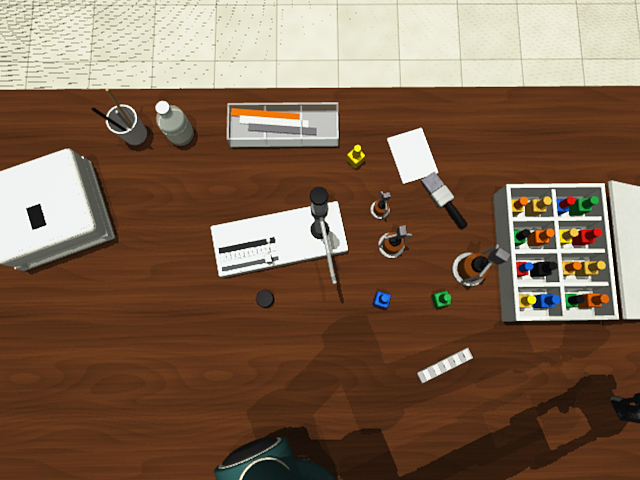

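The side picture shows three carriers: small (305,225), middle (345,235) and large (403,190). In the top picture they are at (380,207), (392,242) and (473,267). The middle-sized one is the job. The scale's base runs to image-left (+y) in the top view, with its hook pointing towards the robot. I'll confirm in an enlarged crop and fit the poses.

```bash
cat > fit.py <<'E'
from h import *
from scipy.optimize import least_squares, minimize
P={c:read_camera(c) for c in("side","top")}
# scale base : silhouettes
def sil(p,pts):
    m=np.zeros((480,640),np.uint8)
    cv2.fillConvexPoly(m,cv2.convexHull(np.round(proj(p,pts)*16).astype(np.int32)),1,shift=4);return m
box=np.array([[x,y,z] for x in(-.06,.06) for y in(-.055,.245) for z in(0,.03)])
def tf(v,q): 
    c,s=np.cos(v[2]),np.sin(v[2]); return q@np.array([[c,-s,0],[s,c,0],[0,0,1]]).T+[v[0],v[1],0]
W={}
for c,(x0,y0,x1,y1) in dict(side=(200,250,335,395),top=(205,180,352,282)).items():
    im=P[c]["color"].astype(int); w=((im.min(2)>110)&(im.max(2)-im.min(2)<45)).astype(np.uint8)
    r=np.zeros_like(w); r[y0:y1,x0:x1]=w[y0:y1,x0:x1]
    n,l,s,_=cv2.connectedComponentsWithStats(r); r=(l==1+s[1:,4].argmax()).astype(np.uint8)
    h=np.zeros_like(r)
    cv2.drawContours(h,cv2.findContours(r,cv2.RETR_EXTERNAL,cv2.CHAIN_APPROX_NONE)[0],-1,1,-1); W[c]=h
def cost(v): return sum(float((sil(P[c],tf(v,box))!=W[c]).sum()) for c in P)
o=atz(P["top"],(320,228),.03)
best=min((minimize(cost,[o[0],o[1],a],method="Nelder-Mead",options=dict(initial_simplex=np.array([o[0],o[1],a])+np.array([[0,0,0],[.02,0,0],[0,.02,0],[0,0,.15]]))) for a in(0,.1,.2)),key=lambda r:r.fun)
print("scale",best.x,best.fun,[int(W[c].sum()) for c in P]); v=best.x
print("seat",tf(v,np.array([[-.118,0,.21]])),"tt grip",tf(v,np.array([[-.06,.12,.05]])))
feat={"seat":[-.118,0,.21],"col":[0,0,.332],"tip":[-.142,0,.23]}
for c in P:print(c,{k:proj(P[c],tf(v,np.array([q])))[0].round(0).tolist() for k,q in feat.items()})
np.save("scale.npy",v)
for c,a in dict(side=(340,215),top=(400,240)).items():
    im=P[c]["color"][:,:,::-1].copy()
    for i in range(4):
        for k in (0,1):
            pass
    for q in feat.values():
        u=proj(P[c],tf(v,np.array([q])))[0]; cv2.circle(im,tuple(int(t) for t in u),1,(0,0,255),-1)
    cv2.polylines(im,[cv2.convexHull(np.round(proj(P[c],tf(v,box))).astype(np.int32))],True,(255,0,255),1)
    P[c]["viz"]=im
a=cv2.resize(P["side"]["viz"][120:270,270:430],None,fx=4,fy=4,interpolation=cv2.INTER_CUBIC)[:, :]
b=cv2.resize(P["top"]["viz"][180:330,300:500],None,fx=2,fy=2)
b=cv2.resize(P["top"]["viz"][190:290,360:420],None,fx=4,fy=4,interpolation=cv2.INTER_CUBIC)
out=np.zeros((600,800,3),np.uint8); out[:,:560]=a[:,:560]; out[:400,560:800]=b
out[400:600,560:]=cv2.resize(P["top"]["viz"][175:290,205:355],(240,200))
cv2.imwrite("pics/crop1.png",out)
E
python3 fit.py
```

```text
scale [ 0.61528341 -0.05594494  0.19700383] 1735.0 [8622, 6454]
seat [[ 0.49956583 -0.07904131  0.21      ]] tt grip [[0.53295612 0.04999003 0.05      ]]
side {'seat': [353.0, 215.0], 'col': [287.0, 141.0], 'tip': [367.0, 208.0]}
top {'seat': [332.0, 269.0], 'col': [319.0, 194.0], 'tip': [335.0, 280.0]}
```

View pics/crop1.png

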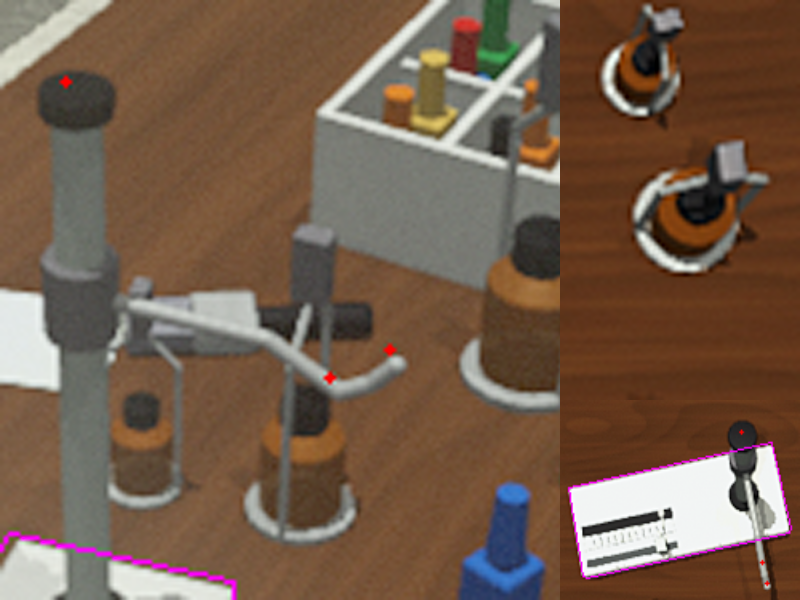

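The crop confirms three carriers of the same shape. The middle-sized one stands at side (345,235), top (392,242), with its grey tab upright. The red predictions for the hook lie about 2 px off in the side view, so I'll refine the scale fit and locate the carrier.

```bash
cat > fit2.py <<'E'
exec(open("fit.py").read().split("def cost")[0])
ex={"side":np.zeros((480,640),bool),"top":np.zeros((480,640),bool)}
ex["side"][:292,270:306]=1; ex["side"][:,322:]|=0; ex["top"][:,306:342]=1
v0=np.load("scale.npy")
for thr in (110,140,80):
    for c,(x0,y0,x1,y1) in dict(side=(200,250,335,395),top=(205,180,352,282)).items():
        im=P[c]["color"].astype(int); w=((im.min(2)>thr)&(im.max(2)-im.min(2)<50)).astype(np.uint8)
        r=np.zeros_like(w); r[y0:y1,x0:x1]=w[y0:y1,x0:x1]; r[ex[c]]=0
        r[:]=r
        n,l,s,_=cv2.connectedComponentsWithStats(r); r=(np.isin(l,[i for i in range(1,n) if s[i,4]>150])).astype(np.uint8)
        W[c]=cv2.morphologyEx(r,cv2.MORPH_CLOSE,np.ones((21,21)))
    for cs in (("side","top"),("side",),("top",)):
        cost=lambda v:sum(float(((sil(P[c],tf(v,box))!=W[c])&~ex[c]).sum()) for c in cs)
        r=minimize(cost,v0,method="Nelder-Mead",options=dict(initial_simplex=v0+np.array([[.004,.003,0],[-.01,0,0],[0,-.01,0],[0,0,.05]])))
        print(thr,cs,r.x.round(4),r.fun)
# carrier
t=P["top"]; a=atz(t,(384.5,237.5),.115);b=atz(t,(411.5,235),.115);k=atz(t,(402.2,230.7),.18);f=atz(t,(391.5,244.5),.003)
print(a,b,np.linalg.norm(a-b),"mid",(a+b)/2,"tab",k,"foot",f,"ydir yaw",np.degrees(np.arctan2(-(a-b)[0],(a-b)[1])))
s=P["side"]; print("side foot",atz(s,(345,246),.003),"side tab top",atz(s,(348.6,177.8),.18))
for n in("carrier","polish_a","gel_pot"):
  for c in P:
    for m in masks_of(P[c],n):
      l,tp,r_,bt=m["bbox"]; print(n,c,[int(x) for x in m["bbox"]],round(m["score"],2))
st=status.read_state(); print(R.from_rotvec(st["tcp_rot"]).as_matrix().round(3).tolist(),st["width"],st["wrist_force"])
E
python3 fit2.py
```

```text
Traceback (most recent call last):
  File "fit2.py", line 3, in <module>
    ex["side"][:292,270:306]=1; ex["side"][:,322:]|=0; ex["top"][:,306:342]=1
                                ^^^^^^^^^^^^^^^^^^^^^
numpy._core._exceptions._UFuncOutputCastingError: Cannot cast ufunc 'bitwise_or' output from dtype('int64') to dtype('bool') with casting rule 'same_kind'
```

```bash
sed -i 's/ex\["side"\]\[:,322:\]|=0; //' fit2.py; python3 fit2.py
```

```text
110 ('side', 'top') [ 0.6155 -0.0567  0.2045] 888.0
110 ('side',) [ 0.6156 -0.0588  0.1946] 411.0
110 ('top',) [ 0.6137 -0.0556  0.1937] 385.0
140 ('side', 'top') [ 0.6173 -0.057   0.2096] 1741.0
140 ('side',) [ 0.6233 -0.0719  0.2014] 813.0
140 ('top',) [ 0.6179 -0.0554  0.1976] 411.0
80 ('side', 'top') [ 0.613  -0.0568  0.1936] 613.0
80 ('side',) [ 0.6136 -0.0572  0.1989] 216.0
80 ('top',) [ 0.6133 -0.0553  0.1815] 357.0
[ 0.57706676 -0.19396021  0.115     ] [ 0.5818289  -0.25175953  0.115     ] 0.05799516198077731 mid [ 0.57944783 -0.22285987  0.115     ] tab [ 0.57858014 -0.22177074  0.18      ] foot [ 0.58077862 -0.22394058  0.003     ] ydir yaw 4.710009632884079
side foot [ 0.57835656 -0.22331639  0.003     ] side tab top [ 0.57838271 -0.22247455  0.18      ]
carrier side [386, 123, 421, 221] 0.91
carrier side [330, 176, 359, 255] 0.86
carrier side [295, 191, 314, 248] 0.79
carrier top [368, 194, 390, 219] 0.94
carrier top [455, 248, 510, 284] 0.87
carrier top [377, 226, 408, 258] 0.78
polish_a side [408, 203, 424, 241] 0.94
polish_a side [383, 240, 404, 283] 0.94
polish_a side [235, 203, 255, 239] 0.56
polish_a top [348, 143, 364, 169] 0.74
polish_a top [416, 349, 474, 385] 0.69
polish_a top [432, 290, 450, 307] 0.59
polish_a top [375, 291, 390, 314] 0.52
gel_pot side [319, 343, 344, 372] 0.61
gel_pot top [259, 290, 275, 306] 0.79
[[0.917, 0.398, -0.0], [0.398, -0.917, -0.0], [-0.0, 0.0, -1.0]] 1.0019825271112985 [ 0.60313317 -0.17406107  0.24453605]
```

Call:
drive_tool([
  [0,0,6.3,0,0,-0.03,0.7],
  [0,0,6.3,0,0,-0.03,0.7],
  [0,0,6.2,0,0,-0.03,0.7],
  [0,0,0,0,0,-0.03,0.7],
  [0,0,0,0.0213,-0.0231,0,0.7],
  [0,0,0,0.0213,-0.0231,0,0.7],
  [0,0,0,0.0213,-0.0231,0,0.7],
  [0,0,0,0.0213,-0.0231,0,0.7],
], force=40)

```text
time: 2.27
tool_pos: [0.3468, -0.5192, 0.3517]
tcp_rot: [3.138, 0.127, 0.001]
wrist_force: [-0.0, 0.4, 0.0]
width: 0.697
grip_force: 0.0
```

Call:
drive_tool([
  [0,0,0,0.0213,-0.0231,0,0.7],
  [0,0,0,0.0213,-0.0231,0,0.7],
  [0,0,0,0.0213,-0.0231,0,0.7],
  [0,0,0,0.0213,-0.0231,0,0.7],
  [0,0,0,0.0213,-0.0231,0,0.7],
  [0,0,0,0.0213,-0.0231,0,0.7],
  [0,0,0,0.0213,-0.0231,0,0.7],
  [0,0,0,0.0213,-0.0231,0,0.7],
])

```text
time: 2.93
tool_pos: [0.5018, -0.3206, 0.3515]
tcp_rot: [3.139, 0.128, 0.0]
wrist_force: [0.3, -1.1, 0.2]
width: 0.699
grip_force: 0.0
```

Call:
drive_tool([
  [0,0,0,0.0213,-0.0231,0,0.7],
  [0,0,0,0.0213,-0.0231,0,0.7],
  [0,0,0,0.0213,-0.0231,0,0.7],
  [0,0,0,0.0213,-0.0231,0,0.7],
  [0,0,0,0,0,0,0.7],
  [0,0,0,0,0,0,0.7],
])

```text
time: 3.43
tool_pos: [0.5792, -0.2215, 0.3511]
tcp_rot: [3.139, 0.133, -0.001]
wrist_force: [-0.3, -0.1, -0.2]
width: 0.697
grip_force: 0.0
```

Call:
drive_tool([
  [0,0,0,0,0.0013,0.03,0.7],
  [0,0,0,0,0,0.03,0.7],
  [0,0,0,0,0,0.03,0.7],
  [0,0,0,0,0,0.03,0.7],
  [0,0,0,0,0,0.03,0.7],
  [0,0,0,0,0,0.025,0.7],
  [0,0,0,0,0,0.018,0.7],
  [0,0,0,0,0,0.01,0.7],
])

```text
time: 4.1
tool_pos: [0.5759, -0.2248, 0.145]
tcp_rot: [-3.137, -0.126, 0.007]
wrist_force: [-0.5, 0.7, -0.3]
width: 0.701
grip_force: 0.0
```

Run:
```python
from h import *
out=np.zeros((480,800,3),np.uint8)
s=read_camera("side");t=read_camera("top")
out[:,:420]=cv2.resize(s["color"][130:270,290:412,::-1],(420,480)); out[:,420:]=cv2.resize(t["color"][190:290,350:430,::-1],(380,480))
cv2.imwrite("pics/c2.png",out); print(status.read_state()["tool_pos"])
```

```text
[ 0.57642831 -0.22460573  0.14600817]
```

View pics/c2.png

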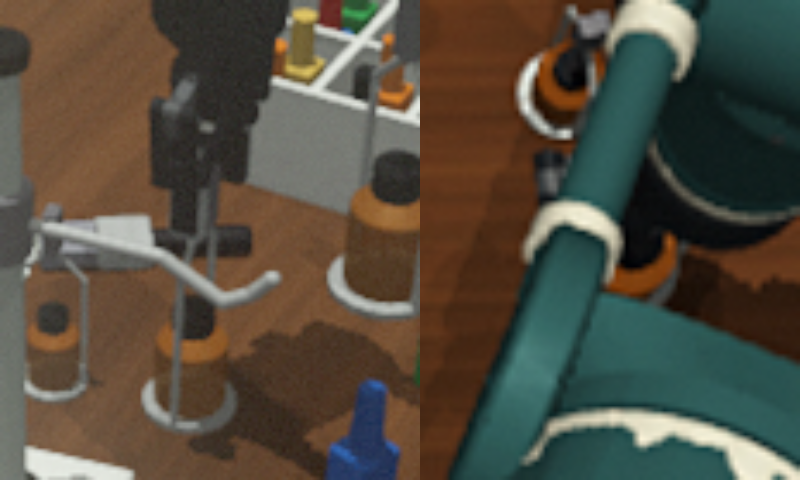

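The fingers stand astride the tab of the middle carrier (side crop ~ (185,150)). I'll close and lift a little.

Call:
drive_tool([
  [0,0,0,0.001,0,0,0.5],
  [0,0,0,0,0,0,0.3],
  [0,0,0,0,0,0,0.0],
  [0,0,0,0,0,0,0.0],
  [0,0,0,0,0,0,0.0],
  [0,0,0,0,0,0,0.0],
  [0,0,0,0,0,0,0.0],
  [0,0,0,0,0,0,0.0],
], force=60)

```text
time: 4.87
tool_pos: [0.5808, -0.2243, 0.1501]
tcp_rot: [3.138, 0.129, 0.005]
wrist_force: [1.2, 1.5, 6.4]
width: 0.152
grip_force: 59.6
```

Call:
drive_tool([
  [0,0,0,0,0,-0.01,0.0],
  [0,0,0,0,0,-0.02,0.0],
  [0,0,0,0,0,-0.02,0.0],
  [0,0,0,0,0,0,0.0],
  [0,0,0,0,0,0,0.0],
  [0,0,0,0,0,0,0.0],
  [0,0,0,0,0,0,0.0],
])

```text
time: 5.45
tool_pos: [0.5782, -0.2236, 0.1961]
tcp_rot: [-3.137, -0.128, 0.005]
wrist_force: [-0.4, -0.0, -2.3]
width: 0.158
grip_force: 58.5
```

```bash
cat > fm.py <<'E'
from h import *
F=[]
for i in range(12):
    s=status.read_state();F.append(s["wrist_force"]);
    if i<8: read_camera("side")
print(np.mean(F,0).round(2),np.std(F,0).round(2),np.round(s["tool_pos"],4),np.round(s["tcp_rot"],3),s["width"],s["grip_force"],s["time"])
E
python3 fm.py
```

```text
[-0.22 -0.26 -3.04] [0.3  0.37 0.4 ] [ 0.5794 -0.2241  0.198 ] [-3.139e+00 -1.280e-01  1.000e-03] 0.1538551069772522 58.55357766151428 5.85
```

Call:
drive_tool([
  [0,0,-2,0,0,-0.014,0],
  [0,0,-2,0,0,-0.014,0],
  [0,0,-2.4,0,0,-0.014,0],
  [0,0,0,0,0,-0.014,0],
])

```text
time: 6.18
tool_pos: [0.5794, -0.2241, 0.2549]
tcp_rot: [-3.127, -0.305, 0.0]
wrist_force: [0.1, -0.2, -2.9]
width: 0.15
grip_force: 58.7
```

Call:
drive_tool([
  [0,0,0,-0.0199,-0.0039,0,0],
  [0,0,0,-0.0199,-0.0039,0,0],
  [0,0,0,-0.0199,-0.0039,0,0],
  [0,0,0,-0.0199,-0.0039,0,0],
  [0,0,0,-0.0199,-0.0039,0,0],
  [0,0,0,-0.0199,-0.0039,0,0],
  [0,0,0,-0.0199,-0.0039,0,0],
  [0,0,0,-0.0199,-0.0039,0,0],
])

```text
time: 6.85
tool_pos: [0.4164, -0.2241, 0.2547]
tcp_rot: [3.127, 0.301, 0.001]
wrist_force: [-0.1, 0.0, -1.9]
width: 0.153
grip_force: 58.5
```

Call:
drive_tool([
  [0,0,0,0.0041,-0.0209,0,0],
  [0,0,0,0.0041,-0.0209,0,0],
  [0,0,0,0.0041,-0.0209,0,0],
  [0,0,0,0.0041,-0.0209,0,0],
  [0,0,0,0.0041,-0.0209,0,0],
  [0,0,0,0.0041,-0.0209,0,0],
  [0,0,0,0,0,0,0],
  [0,0,0,0,0,0,0],
])

```text
time: 7.52
tool_pos: [0.4174, -0.0957, 0.2548]
tcp_rot: [3.126, 0.305, 0.001]
wrist_force: [-0.0, -0.2, -2.7]
width: 0.155
grip_force: 59.4
```

```bash
cat > look.py <<'E'
import sys
from h import *
n=sys.argv[1]; v=np.array([.6135,-.057,.194])
s=read_camera("side");t=read_camera("top");st=status.read_state()
c,q=np.cos(v[2]),np.sin(v[2])
tf=lambda a:np.array(a)@np.array([[c,-q,0],[q,c,0],[0,0,1]]).T+[v[0],v[1],0]
Rm=R.from_rotvec(st["tcp_rot"]).as_matrix();tp=np.array(st["tool_pos"])
car=lambda z,y=0:tp+Rm@np.array([0,-y,-(z-.150)])  # carrier point at height z, side y
H=dict(seat=[-.118,0,.21],tip=[-.142,0,.23],knee=[-.085,0,.23])
C=dict(eye=car(.136),top=car(.18),foot=car(0),ca=car(.115,.0275),cb=car(.115,-.0275))
for nm,p in(("s",s),("t",t)):
    im=cv2.resize(p["color"][:,:,::-1],None,fx=4,fy=4,interpolation=cv2.INTER_CUBIC)
    for D,col in((H,(0,0,255)),(C,(0,255,0))):
        for a in D.values():
            u=proj(p,tf([a])[0] if D is H else a)[0]*4; cv2.circle(im,(int(u[0]),int(u[1])),3,col,-1)
    e=proj(p,C["eye"])[0]
    x0,y0=int(e[0]*4-200),int(e[1]*4-260)
    if nm=="s": A=im[y0:y0+600,x0:x0+400]
    else: B=im[y0:y0+600,x0:x0+400]
    print(nm,"crop origin px",x0/4,y0/4,{k:proj(p,tf([a])[0])[0].round(1).tolist() for k,a in H.items()},{k:proj(p,a)[0].round(1).tolist() for k,a in C.items()})
cv2.imwrite("pics/"+n,np.hstack([A,B])); 
print(tp,np.degrees(np.arctan2(Rm[1,0],Rm[0,0])),"scale coords of eye",(tf([[0,0,0]])*0+ (np.array([[c,q],[-q,c]])@(C["eye"][:2]-v[:2])).tolist().__iter__().__next__()).tolist() and (np.array([[c,q],[-q,c]])@(C["eye"][:2]-v[:2])).round(4),C["eye"][2])
E
sed -i 's/"scale coords of eye",.*/"scale coords of eye",(np.array([[c,q],[-q,c]])@(C["eye"][:2]-v[:2])).round(4),C["eye"][2])/' look.py
python3 look.py l1.png
```

```text
s crop origin px 352.75 144.0 {'seat': [354.1, 214.9], 'tip': [368.4, 208.1], 'knee': [336.1, 201.8]} {'eye': [403.0, 209.1], 'top': [405.9, 187.0], 'foot': [394.8, 269.9], 'ca': [398.3, 228.8], 'cb': [404.8, 210.1]}
t crop origin px 292.5 246.0 {'seat': [332.3, 269.9], 'tip': [335.1, 281.1], 'knee': [328.9, 251.6]} {'eye': [342.6, 311.2], 'top': [343.5, 310.2], 'foot': [340.0, 313.9], 'ca': [327.7, 314.7], 'cb': [356.5, 308.6]}
[ 0.41752784 -0.09676439  0.25471698] 11.067807622630117 scale coords of eye [-0.2    -0.0013] 0.2407169863236633
```

View pics/l1.png

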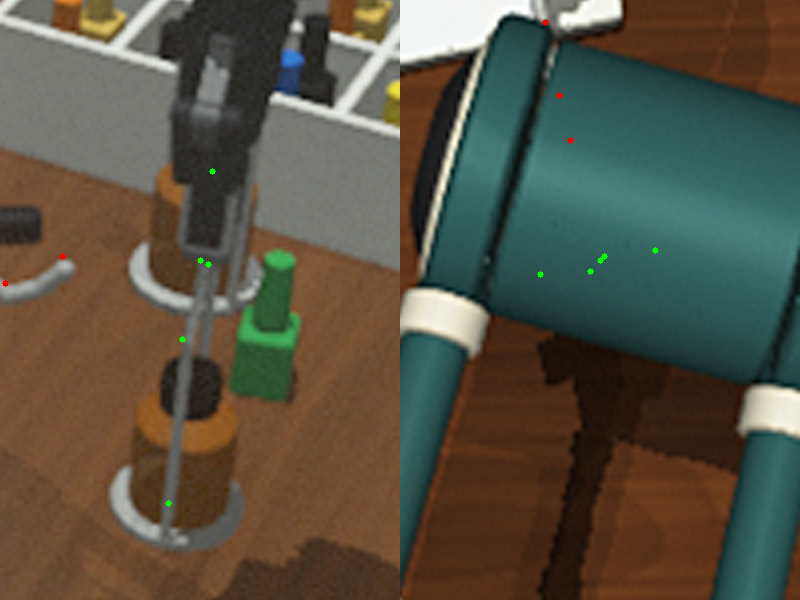

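Arm hides the hook from the top camera. In the side crop the predicted and observed positions of hook tip (368,209) and carrier agree to about 1 px, with the same offset for both. I'll slide the window over the hook along scale +x.

Call:
drive_tool([
  [0,0,0,0,-0.001,-0.004,0],
  [0,0,0,0.012,0,0,0],
  [0,0,0,0.012,0,0,0],
  [0,0,0,0.012,0,0,0],
  [0,0,0,0.012,0,0,0],
  [0,0,0,0.012,0,0,0],
  [0,0,0,0.011,0,0,0],
  [0,0,0,0.011,0,0,0],
])

```text
time: 8.28
tool_pos: [0.4989, -0.0792, 0.2579]
tcp_rot: [-3.127, -0.304, 0.001]
wrist_force: [0.3, -0.1, -4.2]
width: 0.155
grip_force: 59.5
```

Call:
drive_tool([
  [0,0,0,0,0,0.004,0],
  [0,0,0,0,0,0.004,0],
  [0,0,0,0,0,0.004,0],
  [0,0,0,0,0,0,0],
])

```text
time: 8.62
tool_pos: [0.4962, -0.0794, 0.2446]
tcp_rot: [-3.126, -0.303, 0.005]
wrist_force: [0.1, -0.0, -1.9]
width: 0.153
grip_force: 59.4
```

```bash
python3 look.py l2.png; python3 fm.py
```

```text
s crop origin px 305.0 139.75 {'seat': [354.1, 214.9], 'tip': [368.4, 208.1], 'knee': [336.1, 201.8]} {'eye': [355.2, 204.8], 'top': [356.6, 183.0], 'foot': [351.3, 264.6], 'ca': [350.3, 223.9], 'cb': [358.6, 205.9]}
t crop origin px 282.25 203.75 {'seat': [332.3, 269.9], 'tip': [335.1, 281.1], 'knee': [328.9, 251.6]} {'eye': [332.5, 269.0], 'top': [332.9, 265.9], 'foot': [331.2, 276.8], 'ca': [318.2, 273.2], 'cb': [346.3, 267.4]}
[ 0.49679813 -0.0796322   0.24575033] 11.064482776860018 scale coords of eye [-0.1189  0.0003] 0.2317503417436823
[-0.12 -0.26 -2.76] [0.57 0.51 0.4 ] [ 0.4977 -0.0797  0.2466] [3.127e+00 3.030e-01 1.000e-03] 0.15399266261255537 59.4002902507782 9.1167
```

View pics/l2.png

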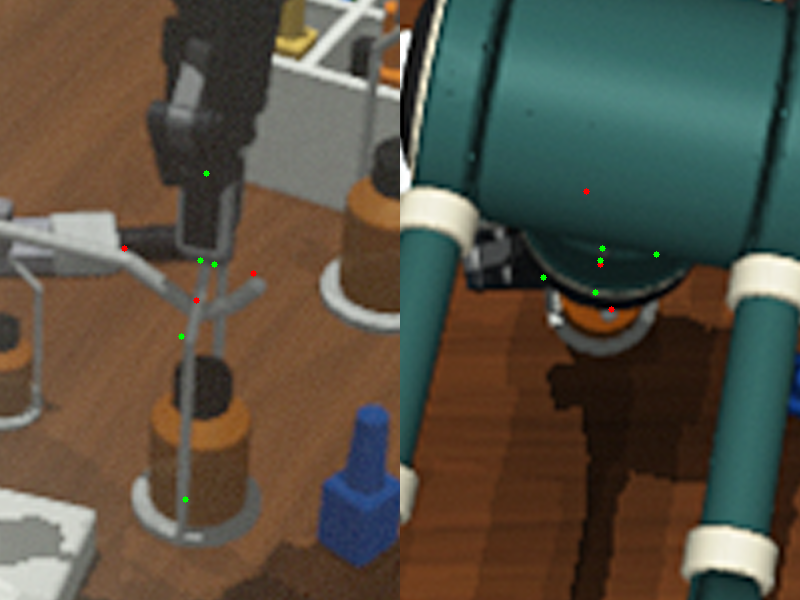

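The bar passes through the bail window: near upright at side crop (190,400) in front, far upright (220,330) behind. Now lowering.

Call:
drive_tool([
  [0,0,0,0,0,0.003,0],
  [0,0,0,0,0,0.003,0],
  [0,0,0,0,0,0.003,0],
  [0,0,0,0,0,0.003,0],
  [0,0,0,0,0,0.003,0],
  [0,0,0,0,0,0.003,0],
  [0,0,0,0,0,0.002,0],
  [0,0,0,0,0,0,0],
])

```text
time: 9.78
tool_pos: [0.4973, -0.0795, 0.2255]
tcp_rot: [-3.126, -0.303, 0.002]
wrist_force: [-0.9, 0.6, -2.7]
width: 0.155
grip_force: 59.5
```

```bash
python3 fm.py
```

```text
[-0.37  0.11 -2.88] [0.39 0.3  0.23] [ 0.4978 -0.0796  0.2265] [3.127e+00 3.030e-01 1.000e-03] 0.15533519298482543 59.50779855251312 10.1833
```

Call:
drive_tool([
  [0,0,0,0,0,0.002,0],
  [0,0,0,0,0,0.002,0],
  [0,0,0,0,0,0.002,0],
  [0,0,0,0,0,0.002,0],
  [0,0,0,0,0,0.002,0],
  [0,0,0,0,0,0,0],
])

```text
time: 10.68
tool_pos: [0.4977, -0.0794, 0.2159]
tcp_rot: [-3.127, -0.303, -0.0]
wrist_force: [1.7, 0.5, -0.9]
width: 0.152
grip_force: 59.7
```

```bash
python3 fm.py
```

```text
[ 0.39  0.86 -1.2 ] [0.59 0.53 0.36] [ 0.4977 -0.0795  0.2164] [-3.127 -0.303 -0.   ] 0.1543735180093367 59.69105422496796 11.0833
```

Call:
drive_tool([
  [0,0,0,0.0005,-0.001,0.001,0],
  [0,0,0,0.0005,-0.001,0.001,0],
  [0,0,0,0,0,0.001,0],
  [0,0,0,0,0,0.001,0],
])

```text
time: 11.42
tool_pos: [0.4979, -0.0775, 0.2121]
tcp_rot: [3.127, 0.303, -0.001]
wrist_force: [-1.3, -0.6, -0.9]
width: 0.152
grip_force: 59.7
```

```bash
sed -i 's/i<8/i<11/' fm.py; python3 fm.py
```

```text
[-1.53 -0.42 -0.83] [0.54 0.48 0.76] [ 0.4981 -0.0775  0.2122] [-3.127e+00 -3.030e-01  1.000e-03] 0.1554493258350208 59.701988697052 11.9667
```

Call:
drive_tool([
  [0,0,0,-0.0008,0.0005,0.001,0],
  [0,0,0,0,0,0.001,0],
  [0,0,0,0,0,0,0],
  [0,0,0,0,0,0,0],
])

```text
time: 12.3
tool_pos: [0.4978, -0.078, 0.2104]
tcp_rot: [-3.127, -0.303, -0.001]
wrist_force: [-0.7, -0.2, -1.4]
width: 0.151
grip_force: 59.7
```

```bash
sed -i 's/range(12)/range(16)/;s/i<11/i<15/' fm.py; python3 fm.py
```

```text
[-0.4   0.2  -0.74] [0.38 0.44 0.51] [ 0.4976 -0.0781  0.2103] [-3.127 -0.303 -0.   ] 0.14896577551406678 59.74777400493622 13.05
```

Call:
drive_tool([
  [0,0,0,0,0,0.001,0],
  [0,0,0,0,0,0.001,0],
  [0,0,0,0,0,0.001,0],
  [0,0,0,0,0,0.001,0],
  [0,0,0,0,0,0,0],
  [0,0,0,0,0,0,0],
])

```text
time: 13.55
tool_pos: [0.4976, -0.0781, 0.2063]
tcp_rot: [3.127, 0.303, 0.0]
wrist_force: [0.0, 0.1, -0.2]
width: 0.153
grip_force: 59.8
```

```bash
sed -i 's/range(16)/range(24)/;s/i<15/i<23/' fm.py; python3 fm.py
```

```text
[ 0.08  0.17 -0.03] [0.52 0.44 0.41] [ 0.4976 -0.0781  0.2063] [3.127 0.303 0.   ] 0.14830941633724007 59.762903451919556 14.7
```

Call:
drive_tool([
  [0,0,0,0,0,0,0],
  [0,0,0,0,0,0,0],
  [0,0,0,0,0,0,0],
  [0,0,0,0,0,0,0],
], force=20)

```text
time: 15.03
tool_pos: [0.4976, -0.0781, 0.2063]
tcp_rot: [3.127, 0.303, 0.0]
wrist_force: [0.0, -0.4, -0.3]
width: 0.151
grip_force: 59.8
```

```bash
python3 fm.py
```

```text
[ 0.13  0.41 -0.  ] [0.41 0.42 0.5 ] [ 0.4976 -0.0781  0.2063] [-3.127 -0.303 -0.   ] 0.15219772832474182 59.76303219795227 16.1833
```

Call:
drive_tool([
  [0,0,0,0,0,0,0.17],
  [0,0,0,0,0,0,0.2],
  [0,0,0,0,0,0,0.25],
  [0,0,0,0,0,0,0.35],
  [0,0,0,0,0,0,0.45],
  [0,0,0,0,0,0,0.5],
  [0,0,0,0,0,0,0.5],
  [0,0,0,0,0,0,0.5],
], force=20)

```text
time: 16.85
tool_pos: [0.4976, -0.0781, 0.2063]
tcp_rot: [-3.127, -0.303, -0.0]
wrist_force: [0.8, -0.5, -0.2]
width: 0.5
grip_force: 0.0
```

```bash
python3 fm.py; python3 look.py l3.png
```

```text
[ 0.26 -0.03  0.06] [0.45 0.47 0.53] [ 0.4975 -0.0781  0.2063] [3.127 0.303 0.   ] 0.49823977446817413 0.0 18.0
s crop origin px 303.0 158.5 {'seat': [354.1, 214.9], 'tip': [368.4, 208.1], 'knee': [336.1, 201.8]} {'eye': [353.2, 223.6], 'top': [354.5, 202.9], 'foot': [349.5, 280.5], 'ca': [348.4, 242.4], 'cb': [356.6, 224.0]}
t crop origin px 281.0 206.0 {'seat': [332.3, 269.9], 'tip': [335.1, 281.1], 'knee': [328.9, 251.6]} {'eye': [331.2, 271.0], 'top': [331.7, 268.3], 'foot': [330.1, 278.3], 'ca': [317.5, 275.1], 'cb': [344.6, 269.5]}
[ 0.49755234 -0.07808389  0.20628115] 11.079406558371444 scale coords of eye [-0.1178  0.0017] 0.1922811500279889
```

View pics/l3.png

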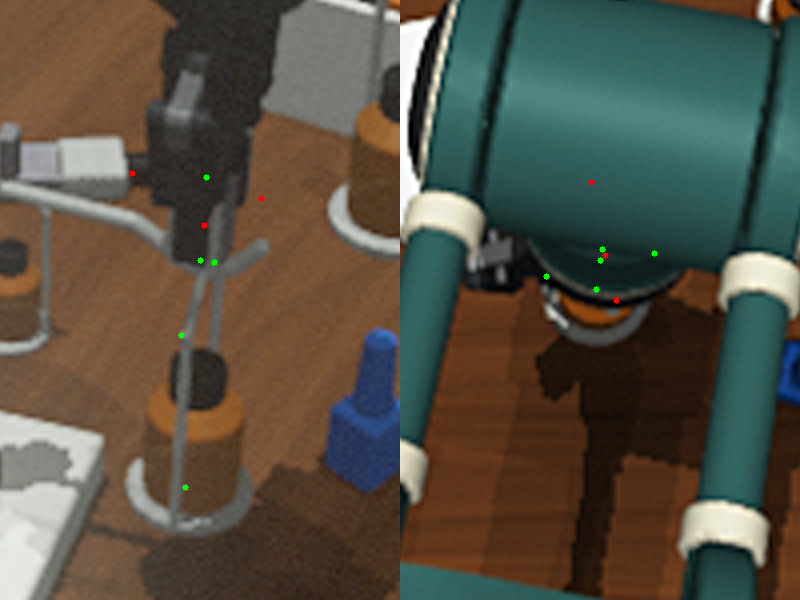

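Carrier hangs on the hook with the fingers clear. Retreating straight up, then towards the tell-tale side at height.

Call:
drive_tool([
  [0,0,0,0,0,-0.005,0.5],
  [0,0,0,0,0,-0.01,0.5],
  [0,0,0,0,0,-0.015,0.5],
  [0,0,0,0,0,-0.02,0.5],
  [0,0,0,0,0,-0.03,0.5],
  [0,0,0,0,0,-0.03,0.5],
  [0,0,0,0,0,-0.03,0.5],
])

```text
time: 18.68
tool_pos: [0.4974, -0.078, 0.3486]
tcp_rot: [3.127, 0.303, 0.001]
wrist_force: [-0.5, 0.5, -0.5]
width: 0.498
grip_force: 0.0
```

Call:
drive_tool([
  [0,0,0,-0.005,-0.033,0,0.5],
  [0,0,0,-0.005,-0.033,0,0.5],
  [0,0,0,-0.005,-0.033,0,0.5],
  [0,0,0,-0.005,-0.033,0,0.5],
  [0,0,0,-0.005,-0.033,0,0.5],
  [0,0,0,-0.005,-0.033,0,0.5],
  [0,0,0,-0.005,-0.033,0,0.5],
  [0,0,0,-0.005,-0.033,0,0.5],
])

```text
time: 19.35
tool_pos: [0.4068, 0.1747, 0.3477]
tcp_rot: [-3.126, -0.303, -0.003]
wrist_force: [0.3, 0.6, 0.7]
width: 0.499
grip_force: 0.0
```

Run:
```python
from h import *
v=np.array([.6135,-.057,.194]);c,q=np.cos(v[2]),np.sin(v[2]);M=np.array([[c,q],[-q,c]])
s=read_camera("side");t=read_camera("top")
for nm,p in(("s",s),("t",t)):
  for n in("telltale","pointer_tip","carrier"):
    for m in masks_of(p,n):
      ys,xs=np.nonzero(m["mask"]); u=(xs.mean(),ys.mean())
      print(nm,n,round(m["score"],2),[int(b) for b in m["bbox"]],(M@(atz(p,u,.047)[:2]-v[:2])).round(4))
out=np.zeros((600,800,3),np.uint8)
A=s["color"][300:400,205:335,::-1];out[:308,:400]=cv2.resize(A,(400,308),interpolation=cv2.INTER_CUBIC)
B=t["color"][220:285,205:305,::-1];out[:260,400:]=cv2.resize(B,(400,260),interpolation=cv2.INTER_CUBIC)
C=s["color"][170:310,270:430,::-1];out[310:590,0:320]=cv2.resize(C,(320,280))
D=t["color"][180:340,200:480,::-1];out[270:590,330:790]=cv2.resize(D,(460,320))
cv2.imwrite("pics/tt.png",out);print(status.read_state()["tool_pos"])
np.save("s.npy",s["color"]);np.save("t.npy",t["color"])
```

```text
s telltale 0.73 [284, 314, 297, 328] [-0.0454  0.1275]
s pointer_tip 0.58 [258, 330, 271, 336] [-0.0126  0.1692]
s carrier 0.83 [294, 191, 314, 245] [ 0.0236 -0.1406]
s carrier 0.59 [333, 200, 367, 295] [-0.1037 -0.064 ]
s carrier 0.57 [387, 123, 420, 222] [-0.1484 -0.3845]
s carrier 0.54 [382, 241, 404, 281] [-0.1873 -0.088 ]
s carrier 0.41 [281, 190, 370, 227] [ 0.0543 -0.2071]
t telltale 0.39 [266, 249, 272, 263] [-0.0444  0.1275]
t pointer_tip 0.55 [259, 287, 274, 305] [-0.1316  0.1514]
t carrier 0.59 [456, 246, 510, 284] [-0.1564 -0.3283]
[0.40806055 0.17226286 0.34657069]
```

View pics/tt.png

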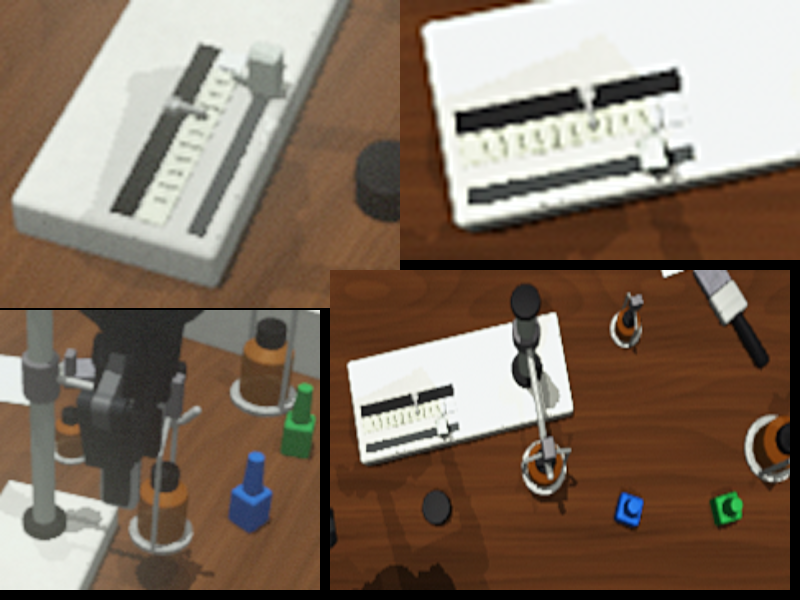

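The pictures show the carrier hanging upright. In the side crop the pointer tip is at (208,115), i.e. px (272.6,337.4), and the tell-tale's mark at (233,72), i.e. px (280.7,323.4). The grip block is at px (291,322).

Run:
```python
from h import *
v=np.array([.6135,-.057,.194]);c,q=np.cos(v[2]),np.sin(v[2]);M=np.array([[c,q],[-q,c]])
s=read_camera("side");t=read_camera("top")
S=lambda p,u,z:(M@(atz(p,u,z)[:2]-v[:2])).round(4)
print("side ptr",S(s,(272.6,337.4),.035),"mark",S(s,(280.7,323.4),.035),"block top",S(s,(205+264/3.077,300+47/3.077),.062),"block bot",S(s,(205+268/3.077,300+90/3.077),.034))
print("top ptr",S(t,(205+593/4-100,220+125/4),.035),"mark",S(t,(205+647/4-100,220+133/4),.035),"block top",S(t,(205+655/4-100,220+147/4),.062))
for P in ([-.045,.12,.047],[-.024,.12,.035],[0,.12,.035]):
  w=np.append(M.T@P[:2]+v[:2],P[2]);print(P,proj(s,w),proj(t,w),w)
g=np.array([-.045,.1235]);w=M.T@g+v[:2];tp=np.array(status.read_state()["tool_pos"]);print(w,tp,M@(w-tp[:2]))
```

```text
side ptr [-0.0241  0.1617] mark [-0.0258  0.1268] block top [-0.0453  0.1261] block bot [-0.0495  0.1325]
top ptr [-0.0198  0.1588] mark [-0.0306  0.1297] block top [-0.0438  0.1249]
[-0.045, 0.12, 0.047] [[291.98454419 318.66786799]] [[271.67328371 257.79948151]] [0.54620991 0.05207357 0.047     ]
[-0.024, 0.12, 0.035] [[281.12711147 320.49460207]] [[270.4392762  249.58901605]] [0.56681597 0.05612206 0.035     ]
[0, 0.12, 0.035] [[268.70781423 317.36456182]] [[268.45964632 239.40139333]] [0.59036575 0.06074891 0.035     ]
[0.54553516 0.05550791] [0.40801894 0.17226776 0.34632363] [ 0.11242695 -0.14108066]
```

Call:
drive_tool([
  [0,0,0,0.0161,0.0199,0,0.5],
  [0,0,0,0.0161,0.0199,0,0.5],
  [0,0,0,0.0161,0.0199,0,0.5],
  [0,0,0,0.0161,0.0199,0,0.5],
  [0,0,0,0.0161,0.0199,0,0.5],
  [0,0,0,0.0161,0.0199,0,0.5],
  [0,0,0,0.0161,0.0199,0,0.5],
  [0,0,0,0,0,0.02,0.5],
])

```text
time: 20.52
tool_pos: [0.5501, 0.0544, 0.3298]
tcp_rot: [3.125, 0.296, 0.013]
wrist_force: [0.8, 0.3, 1.3]
width: 0.498
grip_force: 0.0
```

Call:
drive_tool([
  [0,0,0,0,0,0.03,0.5],
  [0,0,0,0,0,0.03,0.5],
  [0,0,0,0,0,0.03,0.5],
  [0,0,0,0,0,0.03,0.5],
  [0,0,0,0,0,0.03,0.5],
  [0,0,0,0,0,0.03,0.5],
  [0,0,0,0,0,0.03,0.5],
  [0,0,0,0,0,0.03,0.5],
])

```text
time: 21.18
tool_pos: [0.545, 0.0572, 0.0849]
tcp_rot: [3.127, 0.3, 0.0]
wrist_force: [0.4, -0.3, 0.6]
width: 0.499
grip_force: 0.0
```

```bash
cat > l4.py <<'E'
import sys
from h import *
v=np.array([.6135,-.057,.194]);c,q=np.cos(v[2]),np.sin(v[2]);M=np.array([[c,q],[-q,c]])
s=read_camera("side");st=status.read_state();tp=np.array(st["tool_pos"])
im=cv2.resize(s["color"][270:390,215:375,::-1],(800,600),interpolation=cv2.INTER_CUBIC)
for P in (tp,tp+[0,0,.019]):
    u=(proj(s,P)[0]-[215,270])*5; cv2.circle(im,(int(u[0]),int(u[1])),3,(0,255,0),-1)
cv2.imwrite("pics/"+sys.argv[1],im); print(tp,M@(tp[:2]-v[:2]),st["time"])
E
python3 l4.py l4.png
```

```text
[0.54009358 0.05686491 0.07837259] [-0.05007789  0.1258806 ] 21.2333
```

View pics/l4.png

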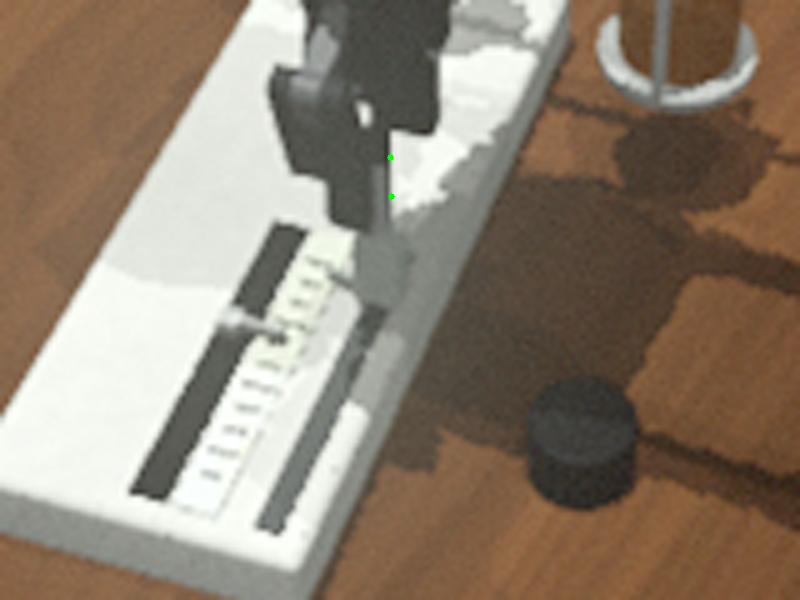

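The fingers stand above the tell-tale's block (crop (383,265)). The pointer tip is at crop (285,337) and the mark at about (332,270). Lower and grip lightly.

Call:
drive_tool([
  [0,0,0,0,0,0.015,0.5],
  [0,0,0,0,0,0.015,0.5],
  [0,0,0,0,0,0.01,0.5],
  [0,0,0,0,0,0.004,0.5],
  [0,0,0,0,0,0,0.3],
  [0,0,0,0,0,0,0],
  [0,0,0,0,0,0,0],
  [0,0,0,0,0,0,0],
], force=20)

```text
time: 21.9
tool_pos: [0.5455, 0.0583, 0.0433]
tcp_rot: [3.127, 0.303, 0.002]
wrist_force: [-0.0, -1.5, 0.0]
width: 0.158
grip_force: 24.0
```

Call:
drive_tool([
  [0,0,0,0,0,0,0],
  [0,0,0,0,0,0,0],
  [0,0,0,0,0,0,0],
])

```text
time: 22.15
tool_pos: [0.5456, 0.0582, 0.0433]
tcp_rot: [3.127, 0.303, 0.002]
wrist_force: [-1.4, -1.1, 4.5]
width: 0.153
grip_force: 24.5
```

```bash
sed -i 's/range(24)/range(8)/;s/i<23/i<7/' fm.py; python3 fm.py; python3 -c "
from h import *
v=np.array([.6135,-.057,.194]);c,q=np.cos(v[2]),np.sin(v[2]);M=np.array([[c,q],[-q,c]])
s=read_camera('side');tp=np.array(status.read_state()['tool_pos']);print(M@(tp[:2]-v[:2]))
S=lambda u,z:(M@(atz(s,u,z)[:2]-v[:2])).round(4)
print('ptr',S((215+285/5,270+337/5),.035),S((215+290/5,270+340/5),.035),'mark',S((215+330/5,270+269/5),.035))
"
```

```text
[-1.53 -0.93  5.82] [0.43 0.61 0.61] [0.5456 0.0583 0.0432] [3.127e+00 3.030e-01 2.000e-03] 0.1598965014964013 24.632205069065094 22.5
[-0.04442192  0.12619716]
ptr [-0.0231  0.1621] [-0.0253  0.1628] mark [-0.0266  0.1275]
```

Call:
drive_tool([
  [0,0,0,0,-0.004,0,0],
  [0,0,0,0,-0.005,0,0],
  [0,0,0,0,-0.005,0,0],
  [0,0,0,0,-0.005,0,0],
  [0,0,0,0,-0.005,0,0],
  [0,0,0,0,-0.005,0,0],
  [0,0,0,0,-0.004,0,0],
  [0,0,0,0,0,0,0],
])

```text
time: 23.22
tool_pos: [0.5391, 0.0914, 0.0432]
tcp_rot: [-3.127, -0.304, -0.002]
wrist_force: [-1.3, 0.5, 5.5]
width: 0.156
grip_force: 24.7
```

```bash
sed -i 's/270:390,215:375/300:360,230:310/;s/\[215,270\])\*5/[230,300])*10/' l4.py; python3 l4.py l5.png; python3 fm.py
```

```text
[0.53916085 0.09131062 0.04324781] [-0.0443525   0.15985996] 23.2667
[-1.75  0.58  5.78] [0.59 0.34 0.39] [0.5392 0.0911 0.0432] [-3.126e+00 -3.030e-01 -2.000e-03] 0.15570659446658386 24.682219326496124 23.6167
```

View pics/l5.png

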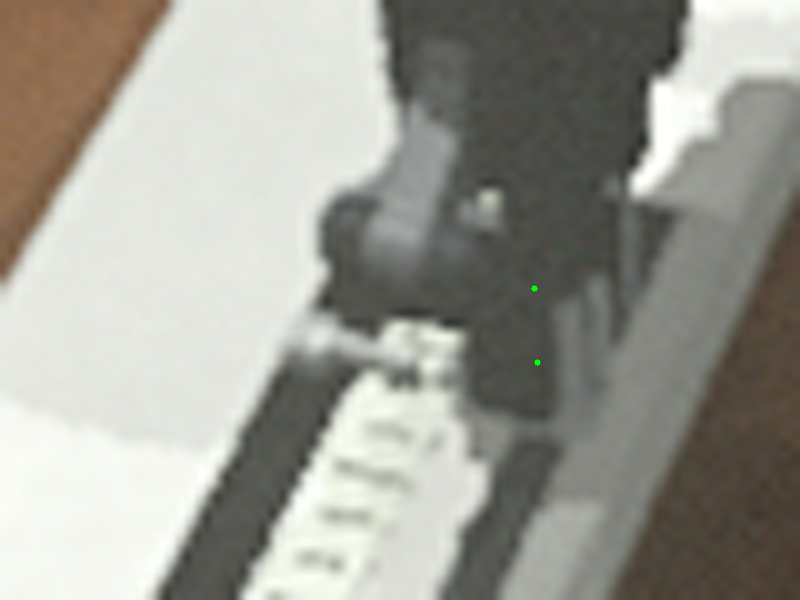

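The pointer tip is at crop (415,364), i.e. px (271.5,336.4). The mark at crop about (440,371) lies on the pointer's line, so they are level within about 1 mm. Release and rise, then check numerically.

Call:
drive_tool([
  [0,0,0,0,0,0,0.2],
  [0,0,0,0,0,0,0.3],
  [0,0,0,0,0,0,0.5],
  [0,0,0,0,0,0,0.5],
  [0,0,0,0,0,0,0.5],
  [0,0,0,0,0,-0.02,0.5],
  [0,0,0,0,0,-0.03,0.5],
  [0,0,0,0,0,-0.03,0.5],
])

```text
time: 24.28
tool_pos: [0.5371, 0.0904, 0.1216]
tcp_rot: [3.127, 0.303, -0.006]
wrist_force: [1.3, 0.1, 0.2]
width: 0.5
grip_force: 0.0
```

Call:
drive_tool([
  [0,0,0,0,0,-0.035,0.5],
  [0,0,0,0,0,-0.035,0.5],
  [0,0,0,0,0,-0.035,0.5],
  [0,0,0,0,0,-0.035,0.5],
  [0,0,0,0,0,-0.035,0.5],
  [0,0,0,0,0,-0.035,0.5],
  [0,0,0,0,0,-0.035,0.5],
])

```text
time: 24.87
tool_pos: [0.5382, 0.0906, 0.3689]
tcp_rot: [-3.127, -0.303, -0.0]
wrist_force: [0.4, -0.5, 0.2]
width: 0.501
grip_force: 0.0
```

Call:
drive_tool([
  [0,0,0,-0.02,-0.03,0,0.5],
  [0,0,0,-0.02,-0.03,0,0.5],
  [0,0,0,-0.02,-0.03,0,0.5],
  [0,0,0,-0.02,-0.03,0,0.5],
  [0,0,0,-0.02,-0.03,0,0.5],
  [0,0,0,0,0,0,0.5],
  [0,0,0,0,0,0,0.5],
])

```text
time: 25.45
tool_pos: [0.4105, 0.2197, 0.3674]
tcp_rot: [-3.126, -0.309, -0.001]
wrist_force: [0.7, -1.0, -0.5]
width: 0.497
grip_force: 0.0
```

Run:
```python
from h import *
v=np.array([.6135,-.057,.194]);c,q=np.cos(v[2]),np.sin(v[2]);M=np.array([[c,q],[-q,c]])
ims=[read_camera("side") for _ in range(3)];t=read_camera("top")
for nm,p in [("s",ims[-1]),("t",t)]:
  for n in("telltale","pointer_tip","hook"):
    for m in masks_of(p,n)[:2]:
      ys,xs=np.nonzero(m["mask"]); u=(xs.mean(),ys.mean())
      print(nm,n,round(m["score"],2),[int(b) for b in m["bbox"]],np.round(u,1),(M@(atz(p,u,.04)[:2]-v[:2])).round(4))
g=np.mean([cv2.cvtColor(p["color"],cv2.COLOR_RGB2GRAY).astype(float) for p in ims],0)
print("side cols 258-298");print(g[324:346,258:298].round().astype(int).__str__()) if 0 else None
np.set_printoptions(linewidth=250)
for r in range(324,346): print(r,' '.join('%3d'%x for x in g[r,260:298]))
gt=cv2.cvtColor(t["color"],cv2.COLOR_RGB2GRAY)
print("top cols 240-268")
for r in range(238,264): print(r,' '.join('%3d'%x for x in gt[r,242:270]))
```

```text
s telltale 0.65 [274, 328, 290, 342] [283.6 333.9] [-0.041   0.1522]
s pointer_tip 0.64 [257, 332, 268, 338] [263.6 334.2] [-0.0083  0.1638]
s hook 0.94 [277, 190, 366, 226] [309.9 209.9] [ 0.0328 -0.2101]
t telltale 0.72 [212, 184, 348, 285] [281.  238.2] [-0.0041  0.0913]
t telltale 0.54 [253, 255, 258, 266] [254.9 260.6] [-0.0423  0.1586]
t hook 0.65 [312, 203, 338, 285] [323.2 233.1] [-0.012  -0.0047]
side cols 258-298
324 234 235 236 225 169  86  90  94  89  91  92  90 192 234 241 241 242 242 242 242 243 235 210 205 231 240 239 238 238 243 205 128 124 124 123 116 194 234
325 234 235 230 190 109  90  91  93  93  93  87  93 213 244 233 224 225 236 242 242 237 234 217 219 232 236 240 240 242 231 180 122 125 124 120 109 214 243
326 236 239 213 136  84  93  91  94  92  92  85 183 233 242 234 202 178 200 207 228 230 223 224 224 225 229 224 226 233 200 134 123 124 124 114 185 231 240
327 238 233 184  88  87  93  92  91  90  87 153 218 239 241 241 227 213 217 215 226 226 223 224 224 227 224 216 217 226 214 174 133 124 122 115 216 243 239
328 240 214 139  86  91  89  93  91  90  88 202 2
[... 5091 characters left out ...]
 226
258 245 246 245 245 244 244 244 245 239 231 246 245 245 249 236 103 191 255 255 245 221 222 220 211 171 145 135  95
259 245 245 242 243 244 244 245 247 239 228 247 245 244 248 248 170 111 217 206 160  88  88  78  83  86  88  89  92
260 246 245 245 246 247 248 251 255 240 210 250 245 244 246 254 229  18  14  44  93  94  95  95  94  95  93  90  87
261 249 251 253 253 244 236 232 224 176 181 254 246 244 246 254 244  24  25  55 101  99  95  95  89  84  75  72  88
262 239 239 224 204 163 129 113  79  51 181 255 248 246 248 255 251  49  26  55  97  84  63  73  82 143 223 219 223
263 143 135  91  67  66  71  74  75  64 160 254 255 255 255 255 217  61  44  64  89 158 221 220 221 240 255 255 253
```

Run:
```python
from h import *
v=np.array([.6135,-.057,.194]);c,q=np.cos(v[2]),np.sin(v[2]);M=np.array([[c,q],[-q,c]])
s=read_camera("side");t=read_camera("top")
S=lambda p,u,z:(M@(atz(p,u,z)[:2]-v[:2])).round(4)
gt=cv2.cvtColor(t["color"],cv2.COLOR_RGB2GRAY).astype(float)
for r in(243,244): 
    w=gt[r,248:255]-40; w[w<0]=0; u=(w*np.arange(248,255)).sum()/w.sum(); print("top ptr",r,round(u,2),S(t,(u,r),.035))
print("top block c",S(t,(254.2,262),.062),"L/R",S(t,(250.9,262),.062),S(t,(257.5,262),.062))
print("side ptr",[S(s,u,.035) for u in((262,333),(266,334),(270,335))])
print("side idx",[S(s,u,.035) for u in((274.5,335.5),(274.5,336),(276.5,336.3))])
print("side block corner (y-7)",S(s,(279.2,341.8),.032))
# same at the start
t0=cv2.imread("pics/top0.png",0).astype(float)
print("start top rows")
for r in range(240,268): print(r,' '.join('%3d'%x for x in t0[r,258:280]))
```

```text
top ptr 243 251.37 [-0.0003  0.1595]
top ptr 244 251.38 [-0.0025  0.1599]
top block c [-0.0488  0.1584] L/R [-0.0473  0.1656] [-0.0502  0.1513]
side ptr [array([-0.0027,  0.1582]), array([-0.0103,  0.1582]), array([-0.0178,  0.1581])]
side idx [array([-0.0256,  0.1567]), array([-0.0261,  0.1577]), array([-0.0296,  0.1573])]
side block corner (y-7) [-0.0376  0.165 ]
start top rows
240 110  95  43  19  26  31  29  32 169 255 254 233  91  36  45  39  34 187 255 246 243 244
241  31  33  39  41  44  43  42  29 121 225 236 177  37  36  40  36  23 180 255 246 244 243
242  45  45  46  47  45  47  45  39  37 111 180 138  10  19  21  25  54 197 254 245 243 244
243  47  46  45  45  42  41  39  29  14  70 188 206 112 179 219 217 208 233 249 244 243 244
244  43  41  36  28  23  29  30  84 180 220 236 234 213 253 255 255 251 243 246 244 244 244
245  31  32  36 135 224 221 217 229 252 255 247 235 241 250 246 245 245 245 243 244 244 243
246 223 219 217 244 255 255 255 254 250 248 244 230 232 247 244 244 244 239 236 244 243 244
247 255 255 254 253 248 248 236 224 248 247 242 204 220 248 244 244 244 2
[... 1158 characters left out ...]
 255 253 254 255 255 228  17  50  97 130 199 215 222 243
261  93  95  95  95  95  93  76 181 254 226 218 215 214 169  70 130 181 241 254 254 250 246
262  92  93  92  89  79  64  63 123 158  79  51  30  38  42 107 175 224 255 250 248 248 248
263  71  72  84  83 155 220 216 216 193 133  65  88  98 108 144 166 189 243 254 252 250 249
264 218 217 221 218 243 255 255 255 254 246 198 141 187 243 216 164 184 209 234 202 189 175
265 254 254 254 253 251 250 249 251 254 255 254 212 223 246 190 129 160 160 121  72  67  54
266 248 249 250 252 252 250 250 246 233 212 198 190 165 126  78  75  61  57  59  57  49  40
267 251 250 247 235 215 199 184 160 124  88  67  59  57  59  55  52  40  34  30  33  42  43
```

Numerical check, y in the scale frame:

| View | Pointer (mm) | Tell-tale (mm) |
|---|---|---|
| Top | 159.7 | 158.4 |
| Side | 158.2 | 157 to 158 |

They are level within about 1.5 mm, so I'm handing in.

```bash
python3 -c "
from h import *
print(workorder.finish_job())"
```

```text
the job is handed in; nothing more can be done
None
```

The job is handed in, with no verdict returned: the middle-sized carrier hangs upright and still on the hook, and the tell-tale measured within about 1.5 mm of the pointer (limit 4 mm).

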